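# Back off the strap winch drum to thread a new strap

### The job

The strap winch on the bench has been wound past its threading position. Flick the sprung pawl off the ratchet wheel, ease the drum back slowly until the strap slot (and the crank, which is in line with it) stands straight up, then flick the pawl back on so that it drops fully home between two teeth and holds the drum there, ready for a new strap. Leave the other things on the bench where they are.

Things in the scene. Friction and masses are not known exactly. Their poses are not given: they have to be found in the camera images.
- winch: Steel strap winch on a plywood board fixed to the bench (sizes in mm: board 220 in x, 250 in y, 18 thick). Origin: centre of the board's underside, on the bench; z up, y along the shaft: ratchet wheel and pawl on the +y side, crank on the -y side. x: the way the drum's top moves when winding on. Two 5 mm cheek plates at y = -60 and 60, x -88 to 80, up to z = 124.
- shaft (a point): Middle of the drum's shaft: x = 0, y = 0, z = 92 in the winch frame, shaft parallel to y. Around it, between the cheeks, a grey barrel 48 in diameter with a slot 8 wide and 90 long right through it. The dark ratchet wheel on the shaft has 10 teeth, 92 outer diameter, y 66 to 78, top at z = 138.
- drum (a joint): Angle (rad) of barrel, ratchet and crank, one piece. 0: slot and crank straight up. Positive: crank leans to the winch's +x (wound on); easing back reduces it. Starts 0.7 to 1.3. Pawl on: winds on, clicking; goes back to the next tooth only. Pawl off: turns both ways; stiff bushes (0.35 N m) hold it where left. Teeth 0.63 apart; near 0 the pawl drops home with the drum between -0.10 and 0.11.
- crank_grip (a point): Middle of the crank's black grip, a sleeve 28 in diameter and 92 long that spins freely on its pin, parallel to the winch's y, 120 from the shaft. Winch frame: x = 120 sin(drum), y = -130, z = 92 + 120 cos(drum). The steel crank arm (26 wide, 8 thick) is at y = -73 to -81.
- pawl (a joint): Angle (rad) of the pawl with its thumb lever. 0: hook fully home between two teeth; about 0.18: riding on a tooth top; 0.64: fully off, on its stop. An over-centre spring (about 2 N at the cap) throws it to either end: past about 0.35 it snaps off by itself and stays off, below that it snaps to the wheel.
- pawl_tab (a point): Centre of the round red cap on the pawl's thumb lever (20 in diameter, 28 long in y), 95 from the pivot (x -67, z 108), y = 72 in the winch frame. Pawl on: x -31, z 196. Off: x -91, z 200. Push to -x to throw it off, to +x to throw it on; it goes over at about x -63. Below, on the +x side, the hook swings up to z 157 as it comes off: keep the fingertips above that.
- spanner: Loose steel spanner lying on the bench, 190 long along its x, about 10 thick; leave it.
- grease_tin: Loose tin with a green label, 72 diameter, 75 tall, origin under its centre; leave it.
- tape_measure: Loose yellow tape measure, 70 by 36 by 66 tall, origin under its centre; leave it.
- bolt_tray: Loose blue open tray of bolts, 130 by 90 by 45 tall, origin under its centre; leave it.

How it is judged:
On the way, in this order (a step that is already met when the one before it is completed fails the run):
1. the pawl is thrown off the ratchet wheel while the drum is still wound past (value of joint pawl above 0.55 rad and value of joint drum above 0.4 rad), for 0.2 s.
2. the drum is eased back to the slot-up position with the pawl still off (value of joint pawl above 0.55 rad and value of joint drum below 0.2 rad), for 0.2 s.
At the end, for the whole second after the job is handed in: The slot and crank stand straight up within 0.17 rad (10 degrees), the drum is still, and the pawl is home between two teeth (pawl joint under 0.09 rad) (value of joint drum between -0.17 and 0.17 rad and value of joint pawl below 0.09 rad and velocity of joint drum between -0.05 and 0.05 rad/s); the robot touches nothing.
It fails at once if the drum is let spin back (faster than 2.5 rad/s) (velocity of joint drum below -2.5 rad/s).
It fails at once if another thing on the bench is moved more than 30 mm (distance of any of spanner, grease_tin, tape_measure, bolt_tray from where it was at the start of the episode above 0.03 m).
It also fails if it takes over 59 s, if anything falls off the work surface, if the arm or the gripper's body presses on something with over 40 N, if the wrist force passes 120 N, or if a joint passes its speed limit or range.

### The arm

A 7-joint arm with a two-finger parallel gripper is mounted at the origin on the work surface. World frame = base frame: x ahead of the robot, y to its left, z up, the work surface at z = 0. Lengths are in m, angles in rad, forces in N, time in s.
With the tool pointing down it reaches from about 0.4 to 0.85 m from the base axis. Payload 4.5 kg.
Tool frame: the origin (TCP) lies at the very end of the fingers, on their centre line; the grasp point (between the pads) lies 19 mm behind it; z points along the fingers, y is the line along which they close (so a half turn about z gives the same grasp; the last joint's range is limited). The gripper opens to 88 mm and grips with 3 to 60 N. Pads are 18 mm wide; open, the fingers measure 123 mm over their backs; the gripper's body (75 mm by 187 mm) begins 45 mm behind the grasp point.
Start: joints at [1.231, 0.689, -0.195, 1.565, 0.157, 0.902, -0.215], TCP at [0.228, -0.582, 0.239] pointing down, gripper open.
Joint ranges: [-3.01, 3.01], [-0.46, 2.08], [-1.47, 1.51], [0.13, 2.56], [-1, 4.14], [0.04, 2.09], [-2.66, 2.66]. Speed limits (rad/s): [2.57, 2.57, 3.14, 3.14, 3.14, 3.14, 3.14].

### API

Orientations are given as a rotation vector (axis times angle).
In Python, from plant import ctrl, viewer, monitor, close_job gives the robot as it stands (ctrl), with the cameras (viewer), the readings (monitor) and the job as plain functions.
- The arm moves only by the tool step_hand, called after ">>>" by a JSON object that holds its "api" and its "payload". Schema: {"type":"object","properties":{"segments":{"type":"array","items":{"type":"object","properties":{"finger_gap":{"type":"number"},"pos":{"type":"array","items":{"type":"number"},"minItems":3,"maxItems":3},"turn_vec":{"type":"array","items":{"type":"number"},"minItems":3,"maxItems":3}},"additionalProperties":false,"required":["finger_gap"]},"minItems":1,"maxItems":12},"grip_n":{"type":"number"},"only":{"type":"string"},"quiet":{"type":"boolean"},"lines":{"type":"string"}},"required":["segments"],"additionalProperties":false}. segments is a list of rows, 1 to 12 of them, each an object with the fields finger_gap (the opening from 0.0 (shut) to 1.0 (fully open)), pos (a list: dx, dy, dz in m), turn_vec (a list: a rotation vector rx, ry, rz in rad); a field left out counts as zero (the opening has to be given); each row shifts and turns the commanded pose from where the row before left it, along the tool's axes as they then stand; what a row does not reach is not made up. A row lasts 1/10 s, in which the tool goes at most 0.05 m and 0.15 rad, less where a joint would pass 70% of its speed; a pose out of reach is approached as far as the arm can. The fingers move at their own pace and stop on an object; grip_n is the grip in N (left out, the last holds). Time passes only in rows, so rows that do not move let the fingers close. The tool returns the time, the measured TCP pose, the force, the opening and the grip force at its end. only (a regular expression) keeps the lines of the reply that match it, lines (a string "A,B") keeps lines A to B, and quiet returns only ok. Input that does not fit is refused with a message, and nothing moves.
- monitor.get_obs(): the state, without advancing time (a new reading comes with each control period).
- viewer.camera(name): name is "scene" or "top" or "wrist"; returns a dict with "frame" (420x560x3 uint8, blue, green, red), "vfov" (degrees; the focal length in pixels is half the picture's height over the tangent of half this angle, whatever the lens; pixels are square), "cx", "cy" (the principal point, pixels), "R" (3x3) and "t" (3): a world point X has camera coordinates R X + t. Camera axes: x right, y down, z forward; pixel columns grow to the right and rows downward; lengths in m; the calibration is good to about 2 mm. The wrist camera is an equidistant fisheye: a pixel r from the principal point sees the ray r / f radians off the axis. A picture is of the moment at which its call begins. There is no depth.
- close_job(): hands the job in; it is judged then, once.
The state is a dict: "clock": time; "joint_pos": joint angles; "qvel": joint speeds; "joint_torque": joint torques, N m; "eef_pos": TCP position; "orientation": TCP orientation; "ft_force": force on the tool from outside, world axes, zero at the start; "moment": the same for the moment, N m; "width": opening from 0.0 (shut) to 1.0 (fully open); "grasp_force": force on a finger pad.
Only numpy, scipy, OpenCV 4.12 (cv2) and the standard library are available. Lean on these libraries where they do the work, as an engineer would, in place of code of your own. Each camera call takes 0.05 s, during which the arm holds its last target. There are 200 camera calls.

## Working session

There is one attempt and no reset: what is moved stays moved. The work goes in short steps, Python scripts to look and compute and a tool call to move; the robot and the scene stay as the last step left them, time stands still between calls to the robot, and variables do not carry over. Pictures are saved under pics/ and viewed, at most 10 in all, crops included, and the job is handed in when it is done.

```bash
ls; mkdir -p pics; cat > h.py <<'E'
import numpy as np,cv2
from plant import ctrl, viewer, monitor, close_job
from scipy.spatial.transform import Rotation as Ro
def f(c): return c["frame"].shape[0]/2/np.tan(np.radians(c["vfov"])/2)
def ray(c,u,v):
    R=np.array(c["R"]);t=np.array(c["t"]);d=R.T@np.array([(u-c["cx"])/f(c),(v-c["cy"])/f(c),1]);return -R.T@t,d/np.linalg.norm(d)
def onz(c,u,v,z):
    o,d=ray(c,u,v);return o+d*(z-o[2])/d[2]
def tri(c1,p1,c2,p2):
    o1,d1=ray(c1,*p1);o2,d2=ray(c2,*p2)
    s=np.linalg.lstsq(np.array([d1,-d2]).T,o2-o1,rcond=None)[0]
    a,b=o1+s[0]*d1,o2+s[1]*d2;return (a+b)/2,np.linalg.norm(a-b)
def proj(c,X):
    q=np.array(c["R"])@X+np.array(c["t"]);return q[:2]/q[2]*f(c)+[c["cx"],c["cy"]]
E
python3 - <<'E'
from h import *
a=[viewer.camera(n) for n in("scene","top")]
for n,c in zip(("scene","top"),a): cv2.imwrite(f"pics/{n}0.png",c["frame"]); print(ray(c,280,210))
import pickle;pickle.dump(a,open("c0.pkl","wb"))
o=monitor.get_obs();print(o)
E
```

```text
pics
plant.py
(array([ 1.21636277, -0.60463584,  0.96029874]), array([-0.54887106,  0.51477926, -0.65859158]))
(array([0.33110216, 0.03427149, 1.39364918]), array([ 0.1971204 , -0.00386857, -0.98037166]))
{'clock': 0.1, 'joint_pos': array([ 1.23081959,  0.68987594, -0.19453062,  1.56617028,  0.15731685,
        0.9024911 , -0.21510648]), 'qvel': array([-0.00022404, -0.00149707,  0.00022434, -0.00366183, -0.00058659,
        0.00102522, -0.00126338]), 'joint_torque': array([-2.65305942e-03, -5.28496134e+01, -1.27141111e+00, -1.53834665e+01,
       -5.25817007e-02,  2.00795541e-03,  3.44322859e-05]), 'eef_pos': array([ 0.22797974, -0.58137165,  0.23802417]), 'orientation': array([-3.08539261e+00, -5.83559985e-01,  6.33787802e-04]), 'ft_force': array([-0.42527375, -0.16625153,  0.17725946]), 'moment': array([-0.00484493, -0.00938507, -0.01717484]), 'grasp_force': 0.0, 'width': 0.9986379150011611}
```

View pics/scene0.png

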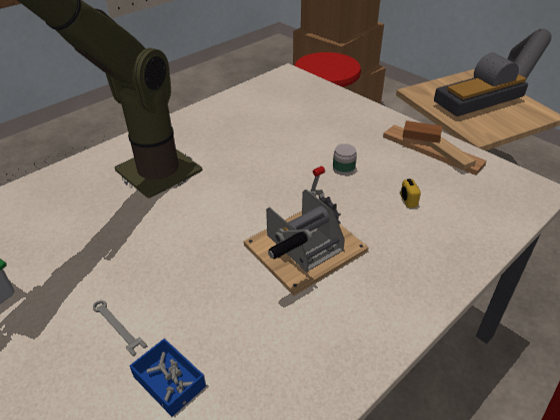

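View pics/top0.png

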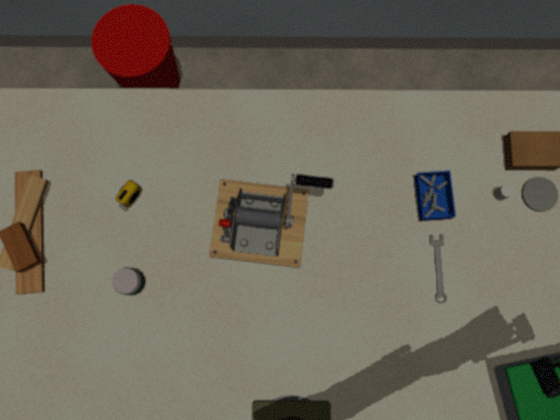

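The scene view shows the winch around (305,235), red cap (319,171), grip (290,245). In the top view, the board is around (260,222), the cap at (225,224) and the grip at (313,182). The winch axes are nearly aligned with the world axes.

```bash
cat > m.py <<'E'
from h import *
def cen(m,box):
    x0,y0,x1,y1=box;k=np.zeros_like(m);k[y0:y1,x0:x1]=m[y0:y1,x0:x1];
    n,l,s,ce=cv2.connectedComponentsWithStats(k);i=1+np.argmax(s[1:,4]);return ce[i],s[i],(l==i)
def red(c,box):
    b,g,r=[c["frame"][...,i].astype(int) for i in range(3)];return cen(((r>90)&(r>2.2*g)&(r>2.2*b)).astype(np.uint8),box)
def blk(c,box): return cen((c["frame"].max(2)<38).astype(np.uint8),box)
E
python3 - <<'E'
from m import *;import pickle
S,T=pickle.load(open("c0.pkl","rb"))
h=cv2.cvtColor(T["frame"],cv2.COLOR_BGR2HSV)
m=((h[...,1]>75)&(h[...,0]>8)&(h[...,0]<22)&(h[...,2]>70)).astype(np.uint8)
_,s,k=cen(m,(195,170,320,280));print(s)
P=np.array([onz(T,u,v,.018)[:2] for v,u in np.argwhere(k)],np.float32)
r=cv2.minAreaRect(P);print("board",r)
rs,rt=red(S,(300,155,335,190)),red(T,(210,210,240,240));print("cap",rs[:2],rt[:2],tri(S,rs[0],T,rt[0]))
bs,bt=blk(S,(262,225,310,262)),blk(T,(292,168,340,195));print("grip",bs[:2],bt[:2],tri(S,bs[0],T,bt[0]))
E
```

```text
[ 209  179  100   89 3431]
board ((0.5734969973564148, 0.0860186219215393), (0.2502339482307434, 0.2208196520805359), 83.31216430664062)
cap (array([318.96226415, 169.86792453]), array([314, 167,  11,   8,  53], dtype=int32)) (array([223.93650794, 222.53968254]), array([219, 219,  11,   8,  63], dtype=int32)) (array([0.54061897, 0.16407097, 0.20178725]), np.float64(0.00238359327018014))
grip (array([288.98660714, 244.09151786]), array([269, 232,  39,  27, 448], dtype=int32)) (array([313.584375, 181.253125]), array([296, 175,  36,  13, 320], dtype=int32)) (array([ 0.6522782 , -0.05231435,  0.16792076]), np.float64(0.004468450684230474))
```

```bash
cat > go.py <<'E'
# go.py x y z (winch mm, TCP target): prints tool-axis shift and rotvec to get tool y = winch X, z down
from h import *;import sys
o=monitor.get_obs();C=np.array([.5735,.0860,0]);W=Ro.from_euler('z',-6.7,degrees=True)
p=np.array(o["eef_pos"]);R=Ro.from_rotvec(o["orientation"])
X,Y=W.as_matrix()[:,0],W.as_matrix()[:,1]
D=Ro.from_matrix(np.array([-Y,X,[0,0,-1]]).T) 
D=min([D,D*Ro.from_euler('z',np.pi)],key=lambda d:(R.inv()*d).magnitude())
t=C+W.apply(np.array(sys.argv[1:4],float)/1e3)
print("t",o["clock"],"winch mm",W.inv().apply(p-C)*1e3,"F",o["ft_force"],"w",o["width"])
print("rot",(R.inv()*D).as_rotvec().round(4),"d now",R.inv().apply(t-p).round(4),"d after rot",D.inv().apply(t-p).round(4),"q",o["joint_pos"].round(2))
E
```

>>> {"api": "step_hand", "payload": {"segments": [{"finger_gap": 1,"pos": [0,0,-0.01],"turn_vec": [0,0,-0.135]},{"finger_gap": 1,"pos": [0,0,-0.01],"turn_vec": [0,0,-0.135]},{"finger_gap": 1,"pos": [0,0,-0.01],"turn_vec": [0,0,-0.135]},{"finger_gap": 1,"pos": [0,0,-0.01],"turn_vec": [0,0,-0.135]},{"finger_gap": 1,"pos": [0,0,-0.01],"turn_vec": [0,0,-0.135]},{"finger_gap": 1,"pos": [0,0,-0.01],"turn_vec": [0,0,-0.135]},{"finger_gap": 1,"pos": [0,0,-0.01],"turn_vec": [0,0,-0.135]},{"finger_gap": 1,"turn_vec": [0,0,-0.135]}]}}

```text
clock: 0.9
eef_pos: [0.2284, -0.5823, 0.3098]
orientation: [2.341, 2.093, -0.001]
ft_force: [-0.4, 0.5, -0.2]
width: 0.997
grasp_force: 0.0Traceback (most recent call last):
```

```bash
python3 go.py -36 72 300
```

```text
  File "go.py", line 6, in <module>
    D=Ro.from_matrix(np.array([-Y,X,[0,0,-1]]).T)
  File "scipy/spatial/transform/_rotation.pyx", line 1143, in scipy.spatial.transform._rotation.Rotation.from_matrix
ValueError: Non-positive determinant (left-handed or null coordinate frame) in rotation matrix 0: [[-0.11667074  0.99317065  0.        ]
 [-0.99317065 -0.11667074  0.        ]
 [-0.         -0.         -1.        ]].
```

```bash
sed -i 's/\[-Y,X,/[Y,X,/' go.py; python3 go.py -36 72 300
```

```text
t 0.9 winch mm [-264.73616364 -703.96299571  309.75357373] F [-0.39815606  0.49830311 -0.24615578] w 0.9967871237113387
rot [0.001  0.0015 0.0053] d now [0.7748 0.2328 0.0088] d after rot [0.776  0.2287 0.0098] q [ 1.4   0.65 -0.52  1.46  0.34  1.12  0.71]
```

>>> {"api": "step_hand", "payload": {"segments": [{"finger_gap": 1,"pos": [0.04,0.012,0]},{"finger_gap": 1,"pos": [0.04,0.012,0]},{"finger_gap": 1,"pos": [0.04,0.012,0]},{"finger_gap": 1,"pos": [0.04,0.012,0]},{"finger_gap": 1,"pos": [0.04,0.012,0]},{"finger_gap": 1,"pos": [0.04,0.012,0]},{"finger_gap": 1,"pos": [0.04,0.012,0]},{"finger_gap": 1,"pos": [0.04,0.012,0]},{"finger_gap": 1,"pos": [0.04,0.012,0]},{"finger_gap": 1,"pos": [0.04,0.012,0]}]}}

```text
clock: 1.9
eef_pos: [0.3942, -0.1971, 0.3086]
orientation: [-2.348, -2.087, 0.001]
ft_force: [0.6, -0.4, -0.3]
width: 0.999
grasp_force: 0.0
```

```bash
python3 go.py -36 72 300
```

```text
t 1.9 winch mm [-145.04133544 -302.04687889  308.59059467] F [ 0.61188956 -0.39283821 -0.26643128] w 0.9994209074924317
rot [-0.0004  0.0001 -0.0004] d now [0.3741 0.1089 0.0085] d after rot [0.374  0.109  0.0086] q [ 0.77  0.39 -0.58  1.98  0.28  0.85 -0.09]
```

>>> {"api": "step_hand", "payload": {"segments": [{"finger_gap": 1,"pos": [0.04,0.012,0]},{"finger_gap": 1,"pos": [0.04,0.012,0]},{"finger_gap": 1,"pos": [0.04,0.012,0]},{"finger_gap": 1,"pos": [0.04,0.012,0]},{"finger_gap": 1,"pos": [0.04,0.012,0]},{"finger_gap": 1,"pos": [0.04,0.012,0]},{"finger_gap": 1,"pos": [0.04,0.012,0]},{"finger_gap": 1,"pos": [0.04,0.012,0]},{"finger_gap": 1,"pos": [0.04,0.012,0]},{"finger_gap": 1,"pos": [0.01,0,0]},{"finger_gap": 1}]}}

```text
clock: 3.0
eef_pos: [0.544, 0.1582, 0.3082]
orientation: [-2.343, -2.091, 0.001]
ft_force: [-0.2, -1.3, -1.1]
width: 1.002
grasp_force: 0.0
```

```bash
python3 go.py -36 72 180
python3 - <<'E'
from h import *
c=viewer.camera("wrist");cv2.imwrite("pics/w1.png",c["frame"])
E
```

```text
t 3.0 winch mm [-37.75709751  68.30869744 308.20554157] F [-0.1949069  -1.2573709  -1.12623716] w 1.001994481603484
rot [-0.0012 -0.0005  0.0035] d now [0.0036 0.0019 0.1282] d after rot [0.0037 0.0018 0.1282] q [-0.03  0.57 -0.56  1.64  0.34  1.03 -0.81]
```

View pics/w1.png

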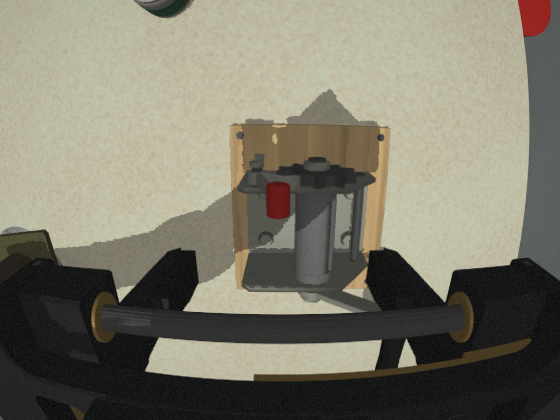

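The wrist view shows the red cap at (278,200), midway between the fingers (190 and 375). I'll descend straight down to straddle it.

>>> {"api": "step_hand", "payload": {"segments": [{"finger_gap": 1,"pos": [0.0036,0.002,0.03]},{"finger_gap": 1,"pos": [0,0,0.04]},{"finger_gap": 1,"pos": [0,0,0.04]},{"finger_gap": 1,"pos": [0,0,0.018]},{"finger_gap": 1}]}}

```text
clock: 3.55
eef_pos: [0.5449, 0.1557, 0.1781]
orientation: [-2.35, -2.084, 0.012]
ft_force: [-0.5, 1.0, 0.1]
width: 1.001
grasp_force: 0.0
```

```bash
python3 go.py -80 72 180
```

```text
t 3.55 winch mm [-36.49081568  65.92494586 178.14651163] F [-0.45897696  1.02599871  0.08164499] w 1.0012656775800175
rot [-0.0054  0.0051 -0.0027] d now [ 0.006  -0.0435 -0.0016] d after rot [ 0.0061 -0.0435 -0.0019] q [-0.08  0.73 -0.47  1.79  0.47  0.75 -0.93]
```

>>> {"api": "step_hand", "payload": {"segments": [{"finger_gap": 1,"pos": [0.006,-0.02,0]},{"finger_gap": 1,"pos": [0,-0.02,0]},{"finger_gap": 1,"pos": [0,-0.015,0]},{"finger_gap": 1,"pos": [0,-0.015,0]},{"finger_gap": 1},{"finger_gap": 1}]}}

```text
clock: 4.15
eef_pos: [0.4793, 0.173, 0.1819]
orientation: [2.348, 2.085, 0.003]
ft_force: [0.2, -0.4, 0.7]
width: 1.003
grasp_force: 0.0
```

```bash
python3 go.py -91 72 180
python3 - <<'E'
from m import *
S,T=[viewer.camera(n) for n in("scene","top")]
print(red(S,(280,140,345,200))[:2])
E
```

```text
t 4.15 winch mm [-103.66986354   75.39613688  181.86425304] F [ 0.24379724 -0.38334737  0.69303383] w 1.0027685846680816
rot [ 0.0024 -0.0002 -0.0013] d now [-0.0034  0.0127  0.0019] d after rot [-0.0034  0.0127  0.0019] q [-0.15  0.66 -0.46  1.96  0.48  0.63 -1.04]
(array([306.80645161, 161.48387097]), array([303, 159,   9,   6,  31], dtype=int32))
```

>>> {"api": "step_hand", "payload": {"segments": [{"finger_gap": 1,"pos": [0,0.01,-0.03]},{"finger_gap": 1,"pos": [0,0,-0.04]},{"finger_gap": 1,"pos": [0,0,-0.05]},{"finger_gap": 1}]}}

```text
clock: 4.65
eef_pos: [0.492, 0.1747, 0.3067]
orientation: [2.347, 2.084, 0.02]
ft_force: [1.1, -0.7, 0.4]
width: 0.995
grasp_force: 0.0
```

```bash
python3 go.py 94 -130 290
python3 - <<'E'
from m import *
S=viewer.camera("scene");W=Ro.from_euler('z',-6.7,degrees=True)
print(red(S,(280,140,345,200))[:2],[proj(S,np.array([.5735,.086,0])+W.apply(v)) for v in([-.091,.072,.2],[-.031,.072,.196])])
cv2.imwrite("pics/s2.png",cv2.resize(S["frame"][110:310,200:420],None,fx=3,fy=3,interpolation=2))
E
```

```text
t 4.65 winch mm [-91.27984893  78.57260467 306.71201204] F [ 1.11637591 -0.66095105  0.4255723 ] w 0.9947870425601211
rot [ 0.0108 -0.0072 -0.0017] d now [-0.2084  0.1854  0.0172] d after rot [-0.2086  0.1853  0.0167] q [-0.06  0.5  -0.57  1.78  0.33  0.94 -0.9 ]
(array([307.20689655, 161.20689655]), array([303, 159,   9,   6,  29], dtype=int32)) [array([305.66334021, 161.72958893]), array([320.64562657, 174.07952979])]
```

View pics/s2.png

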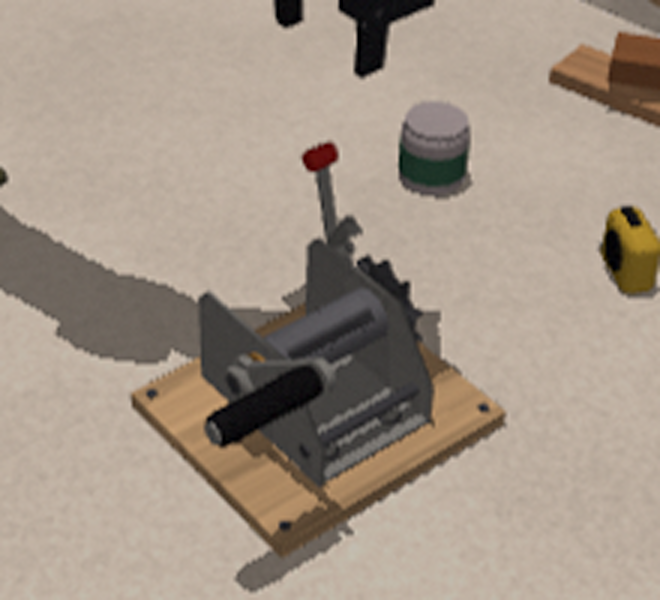

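The picture shows the pawl off, with its cap at (320,156) in the crop and the hook clear of the wheel. The grip is at about (265,405) in the crop, so I'm moving above it.

>>> {"api": "step_hand", "payload": {"segments": [{"finger_gap": 1,"pos": [-0.03,0.0265,0]},{"finger_gap": 1,"pos": [-0.03,0.0265,0]},{"finger_gap": 1,"pos": [-0.03,0.0265,0]},{"finger_gap": 1,"pos": [-0.03,0.0265,0]},{"finger_gap": 1,"pos": [-0.03,0.0265,0]},{"finger_gap": 1,"pos": [-0.03,0.0265,0]},{"finger_gap": 1,"pos": [-0.03,0.0265,0.01]},{"finger_gap": 1}]}}

```text
clock: 5.5
eef_pos: [0.6487, -0.0662, 0.2866]
orientation: [2.357, 2.075, -0.01]
ft_force: [-0.7, -0.3, -0.6]
width: 0.999
grasp_force: 0.0
```

```bash
python3 go.py 94 -130 155
python3 - <<'E'
from h import *
c=viewer.camera("wrist");cv2.imwrite("pics/w2.png",c["frame"])
E
```

```text
t 5.5 winch mm [  92.43438214 -142.39429961  286.56806906] F [-0.71315532 -0.26368018 -0.57936613] w 0.9987034794942508
rot [-0.0032  0.0055 -0.0105] d now [0.0131 0.0019 0.1315] d after rot [0.0124 0.0016 0.1316] q [ 0.3   0.72 -0.53  1.4   0.38  1.13 -0.42]
```

View pics/w2.png

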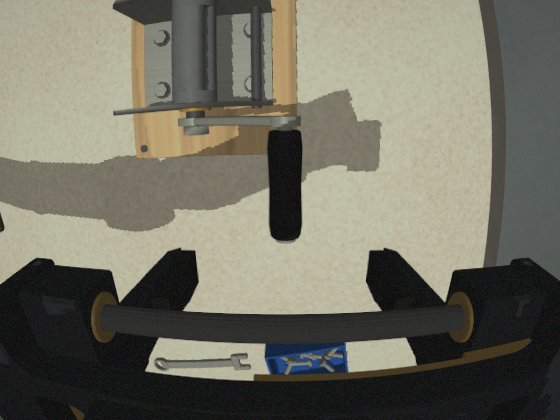

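The grip is at column 285, midway between the fingers. I'll descend and close lightly on it.

>>> {"api": "step_hand", "payload": {"segments": [{"finger_gap": 1,"pos": [0.0128,0.002,0.03],"turn_vec": [0,0,-0.01]},{"finger_gap": 1,"pos": [0,0,0.04]},{"finger_gap": 1,"pos": [0,0,0.04]},{"finger_gap": 1,"pos": [0,0,0.02]},{"finger_gap": 1},{"finger_gap": 0},{"finger_gap": 0},{"finger_gap": 0},{"finger_gap": 0},{"finger_gap": 0},{"finger_gap": 0}], "grip_n": 15}}

```text
clock: 6.65
eef_pos: [0.6514, -0.0453, 0.1611]
orientation: [2.337, 2.099, 0.0]
ft_force: [-0.1, -0.0, 0.0]
width: 0.479
grasp_force: 0.0
```

```bash
python3 go.py 85 -130 162
```

```text
t 6.65 winch mm [  92.68630039 -121.28350469  161.07438432] F [-0.12023853 -0.04816188  0.02628465] w 0.4790602969165565
rot [0.0006 0.0001 0.0098] d now [-0.0086 -0.0078 -0.0009] d after rot [-0.0087 -0.0077 -0.0009] q [ 0.25  0.85 -0.48  1.54  0.47  0.87 -0.51]
```

>>> {"api": "step_hand", "payload": {"segments": [{"finger_gap": 0.5,"pos": [-0.006,0,0.012],"turn_vec": [0,0,0.01]},{"finger_gap": 0.5},{"finger_gap": 0},{"finger_gap": 0},{"finger_gap": 0},{"finger_gap": 0},{"finger_gap": 0}], "grip_n": 15}}

```text
clock: 7.35
eef_pos: [0.652, -0.0514, 0.1493]
orientation: [2.346, 2.086, 0.003]
ft_force: [5.1, -0.7, -0.2]
width: 0.305
grasp_force: 14.9
```

```bash
python3 go.py 85 -130 162
```

```text
t 7.35 winch mm [  94.03264218 -127.26428232  149.26417797] F [ 5.07424516 -0.71020674 -0.21576287] w 0.3053689044410546
rot [ 0.0031 -0.0002 -0.0004] d now [-0.0027 -0.009  -0.0128] d after rot [-0.0027 -0.009  -0.0127] q [ 0.25  0.87 -0.47  1.54  0.48  0.85 -0.52]
```

>>> {"api": "step_hand", "payload": {"segments": [{"finger_gap": 0,"pos": [0,-0.0061,-0.0066]},{"finger_gap": 0,"pos": [0,-0.0061,-0.0066]},{"finger_gap": 0,"pos": [0,-0.007,-0.0056]},{"finger_gap": 0,"pos": [0,-0.007,-0.0056]},{"finger_gap": 0,"pos": [0,-0.0078,-0.0045]},{"finger_gap": 0,"pos": [0,-0.0078,-0.0045]},{"finger_gap": 0}], "grip_n": 15}}

```text
clock: 8.05
eef_pos: [0.6076, -0.0461, 0.1831]
orientation: [-2.347, -2.088, 0.002]
ft_force: [1.2, -0.5, 7.0]
width: 0.306
grasp_force: 14.5
```

```bash
python3 go.py 52.2 -130 183
```

```text
t 8.05 winch mm [  49.3274865  -127.25959489  183.05781664] F [ 1.20524471 -0.54297764  7.00744274] w 0.3061618227241557
rot [-0.0013  0.0008  0.0004] d now [-0.0027  0.0029  0.0001] d after rot [-0.0027  0.0029  0.0001] q [ 0.27  0.77 -0.49  1.66  0.46  0.83 -0.54]
```

>>> {"api": "step_hand", "payload": {"segments": [{"finger_gap": 0,"pos": [0,-0.0082,-0.003]},{"finger_gap": 0,"pos": [0,-0.0082,-0.003]},{"finger_gap": 0,"pos": [0,-0.0082,-0.0018]},{"finger_gap": 0,"pos": [0,-0.0082,-0.0017]},{"finger_gap": 0,"pos": [0,-0.0082,-0.0006]},{"finger_gap": 0,"pos": [0,-0.0082,-0.0005]},{"finger_gap": 0},{"finger_gap": 0}], "grip_n": 15}}

```text
clock: 8.85
eef_pos: [0.5578, -0.0403, 0.1931]
orientation: [-2.346, -2.087, 0.005]
ft_force: [-1.3, -1.1, 11.6]
width: 0.31
grasp_force: 14.3
```

```bash
python3 go.py 0 -130 194.6
python3 - <<'E'
from m import *
S,T=[viewer.camera(n) for n in("scene","top")]
for n,c in zip("ST",(S,T)):
    cv2.imwrite(f"pics/{n}3.png",cv2.resize(c["frame"][130:290,200:400],None,fx=4,fy=4,interpolation=2)[:600])
E
```

```text
t 8.85 winch mm [  -0.82007675 -127.27098239  193.11745559] F [-1.25610526 -1.13133725 11.57191261] w 0.31003461410397326
rot [-0.0036  0.0012  0.0003] d now [-0.0027  0.0008 -0.0015] d after rot [-0.0027  0.0008 -0.0015] q [ 0.28  0.7  -0.5   1.8   0.46  0.76 -0.57]
```

View pics/S3.png

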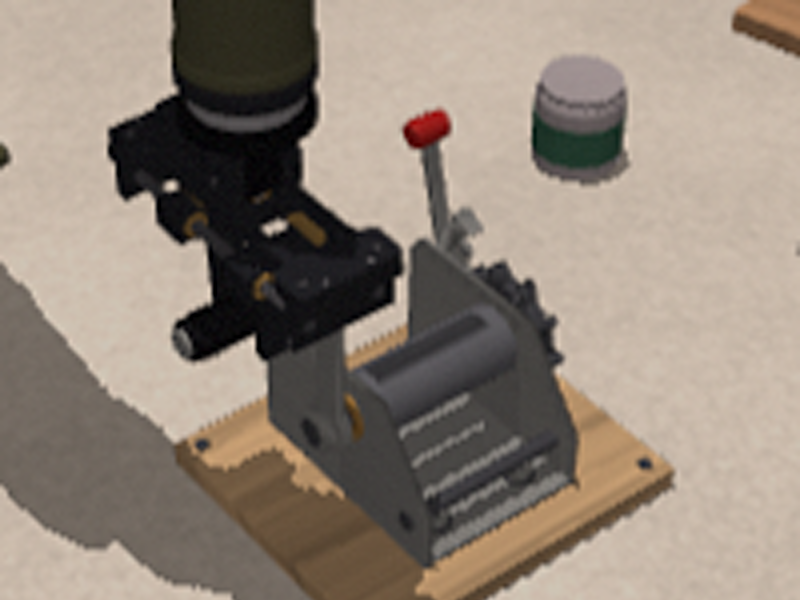

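The picture shows the crank arm upright at (320,390), the slot facing up at (430,345) and the pawl still off at (428,130). Next I'll release, lift, and return to the cap.

>>> {"api": "step_hand", "payload": {"segments": [{"finger_gap": 0.5},{"finger_gap": 0.8},{"finger_gap": 1},{"finger_gap": 1},{"finger_gap": 1},{"finger_gap": 1},{"finger_gap": 1},{"finger_gap": 1,"pos": [0,0,-0.03]},{"finger_gap": 1,"pos": [0,0,-0.04]},{"finger_gap": 1,"pos": [0,0,-0.04]},{"finger_gap": 1}]}}

```text
clock: 10.05
eef_pos: [0.5634, -0.0396, 0.308]
orientation: [2.343, 2.083, 0.013]
ft_force: [-0.4, -0.1, -0.5]
width: 1.003
grasp_force: 0.0
```

```bash
python3 go.py -91 72 300
python3 - <<'E'
from m import *
S,T=[viewer.camera(n) for n in("scene","top")]
cv2.imwrite("pics/s4.png",cv2.resize(S["frame"][130:280,200:400],None,fx=4,fy=4,interpolation=2))
b=blk(S,(230,190,300,245));print(b[:2]);W=Ro.from_euler('z',-6.7,degrees=True)
for a in(-.1,0,.1): print(a,proj(S,np.array([.5735,.086,.092])+W.apply([.12*np.sin(a),-.13,.12*np.cos(a)])))
E
```

```text
t 10.05 winch mm [   4.65703208 -125.86803023  308.01350473] F [-0.39241366 -0.11468025 -0.49570714] w 1.0033802704184904
rot [ 0.0106 -0.002  -0.0004] d now [ 0.1978 -0.0958  0.0074] d after rot [ 0.1979 -0.0957  0.008 ] q [ 0.33  0.57 -0.57  1.66  0.35  1.01 -0.47]
(array([263.32835821, 206.77363184]), array([244, 195,  38,  25, 402], dtype=int32))
-0.1 [259.18908828 205.05390494]
0 [262.19618848 207.56857408]
0.1 [265.25852808 210.51479022]
```

View pics/s4.png

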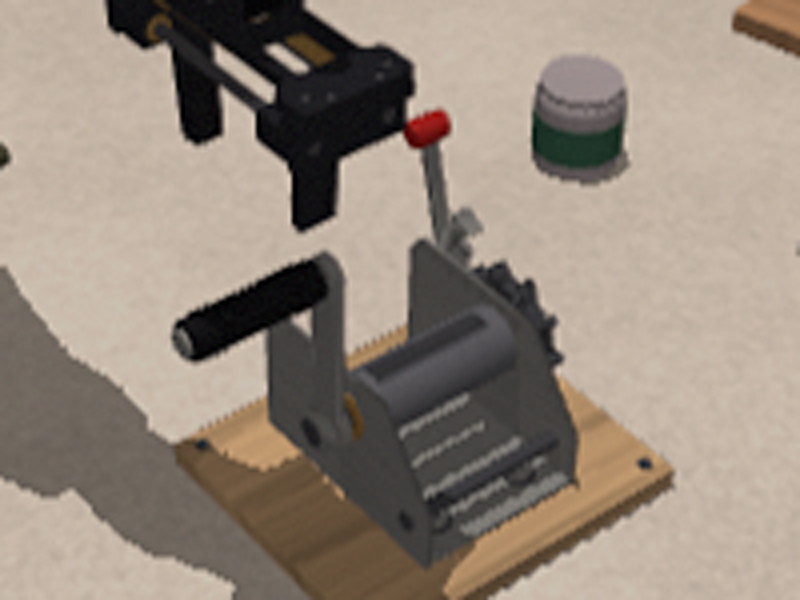

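The crank stands upright after release: the grip is at (263,207) in the full image, against (262,208) expected for angle 0. Now to the cap.

>>> {"api": "step_hand", "payload": {"segments": [{"finger_gap": 1,"pos": [0.033,-0.016,0]},{"finger_gap": 1,"pos": [0.033,-0.016,0]},{"finger_gap": 1,"pos": [0.033,-0.016,0]},{"finger_gap": 1,"pos": [0.033,-0.016,0]},{"finger_gap": 1,"pos": [0.033,-0.016,0]},{"finger_gap": 1,"pos": [0.033,-0.016,0]},{"finger_gap": 1}]}}

```text
clock: 10.85
eef_pos: [0.4848, 0.1729, 0.3017]
orientation: [-2.334, -2.097, 0.001]
ft_force: [0.2, 0.6, 0.0]
width: 1.003
grasp_force: 0.0
```

```bash
python3 go.py -91 72 182
```

```text
t 10.85 winch mm [-98.22237706  75.99441667 301.72139369] F [0.20328019 0.60111742 0.03938859] w 1.0028838231786612
rot [-0.0035 -0.0024  0.0098] d now [-0.0044  0.0076  0.1197] d after rot [-0.004   0.0072  0.1197] q [-0.06  0.51 -0.59  1.8   0.34  0.94 -0.89]
```

>>> {"api": "step_hand", "payload": {"segments": [{"finger_gap": 1,"pos": [-0.004,0.007,0.03],"turn_vec": [0,0,0.01]},{"finger_gap": 1,"pos": [0,0,0.04]},{"finger_gap": 1,"pos": [0,0,0.035]},{"finger_gap": 1,"pos": [0,0,0.013]},{"finger_gap": 1},{"finger_gap": 1,"pos": [0,0.02,0]},{"finger_gap": 1,"pos": [0,0.02,0]},{"finger_gap": 1,"pos": [0,0.015,0]},{"finger_gap": 1,"pos": [0,0.015,0]},{"finger_gap": 1},{"finger_gap": 1}]}}

```text
clock: 11.95
eef_pos: [0.5635, 0.1533, 0.1848]
orientation: [-2.358, -2.075, 0.001]
ft_force: [-0.3, 0.3, 0.9]
width: 1.0
grasp_force: 0.0
```

```bash
python3 go.py -31 72 290
```

```text
t 11.95 winch mm [-17.74611717  65.66761775 184.81492813] F [-0.2587662   0.29925102  0.92807529] w 1.0003784362672024
rot [-0.0004  0.0003 -0.0107] d now [ 0.0062 -0.0134 -0.1052] d after rot [ 0.0063 -0.0133 -0.1052] q [-0.06  0.74 -0.49  1.74  0.47  0.79 -0.91]
```

>>> {"api": "step_hand", "payload": {"segments": [{"finger_gap": 1,"pos": [0,-0.01,-0.03]},{"finger_gap": 1,"pos": [0,0,-0.04]},{"finger_gap": 1,"pos": [0,0,-0.05]},{"finger_gap": 1},{"finger_gap": 1}]}}

```text
clock: 12.45
eef_pos: [0.5535, 0.1552, 0.3058]
orientation: [2.356, 2.076, 0.002]
ft_force: [-0.9, 0.2, -1.1]
width: 0.998
grasp_force: 0.0
```

```bash
python3 - <<'E'
from m import *
S=viewer.camera("scene");T=viewer.camera("top");W=Ro.from_euler('z',-6.7,degrees=True)
cv2.imwrite("pics/s5.png",cv2.resize(S["frame"][130:280,200:400],None,fx=4,fy=4,interpolation=2))
print("red",red(S,(290,140,345,200))[:2],"start was 318.96 169.87; grip",blk(S,(230,190,300,245))[:2])
E
```

```text
red (array([322.28125, 173.5625 ]), array([319, 171,   8,   6,  32], dtype=int32)) start was 318.96 169.87; grip (array([263.17079208, 206.83663366]), array([244, 195,  38,  25, 404], dtype=int32))
```

View pics/s5.png

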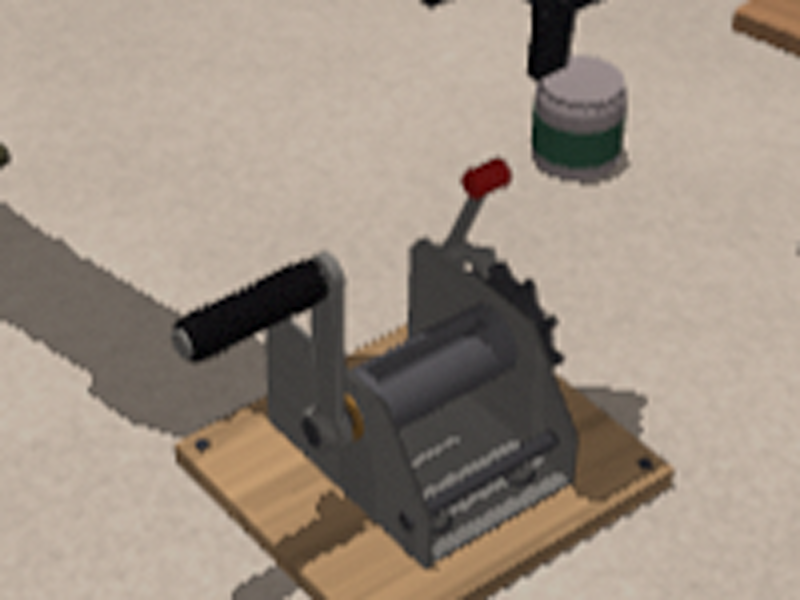

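The cap is at (322,174), which matches the predicted home spot at (321,174) to within the offset seen earlier. The crank is upright and the gripper is clear, so I'm handing in.

```bash
python3 -c "
from plant import ctrl, viewer, monitor, close_job
print(close_job())"
```

```text
the job is handed in; nothing more can be done
None
```

I handed the job in: I threw the pawl off, eased the drum back until the slot and crank stood straight up, and flicked the pawl home, all by 12.5 s. The last picture shows the gripper clear; I got no verdict back.

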